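# Refit the lever pin and R-clip of a bench shear

### The arm

A 6-joint arm with a two-finger parallel gripper is mounted at the origin on the work surface. World frame = base frame: x ahead of the robot, y to its left, z up, the work surface at z = 0. Lengths are in mm, angles in rad, forces in N, time in s.
With the tool pointing down it reaches from about 300 to 775 mm from the base axis. Payload 14.6 kg.
Tool frame: the origin (TCP) lies midway between the tips of the shut fingers; the grasp point (between the pads) lies grasp_offset behind it (grasp_offset is the distance from the TCP to the grasp point, in mm); z points along the fingers, y is the line along which they close (so a half turn about z gives the same grasp; the last joint's range is limited). The gripper opens to 94 mm and grips with 3 to 60 N. Pads are 16 mm wide; open, the fingers measure 119 mm over their backs; the gripper's body (75 mm by 177 mm) begins 78 mm behind the grasp point.
Start: joints at [-0.067, 0.3, 1.521, -0, 1.321, -0.067], TCP at [549.99, -0.002, 205.446] pointing down, gripper open.
Joint ranges: [-3.03, 3.03], [-0.79, 2.21], [0.23, 2.52], [-1.04, 4.18], [0, 3.07], [-2.55, 2.55]. Speed limits (rad/s): [2.22, 2.22, 2.57, 3.14, 3.14, 3.14].

### API

Orientations are given as [roll, pitch, yaw] about the fixed x, y, z axes, in that order (R = Rz(yaw) Ry(pitch) Rx(roll)).
In Python, from cell import * gives the robot as it stands. The module is installed in compiled form; this text tells all that it offers.
- The arm moves only by the shell command python3 -m jog 'ROWS' [FORCE]. ROWS is JSON, a list of rows, each a list of 3 entries, a list of its own where there are three numbers: the finger opening in mm, from 0 to 94, then the shift along the tool's x, y, z in units of 50 mm (1.0 is 50 mm), then the turn about the tool's z in units of 180 degrees (1.0 is 180 degrees). In form: [[fingers, [dx, dy, dz], twist], ...]. A call has 1 to 20 rows; each row shifts and turns the commanded pose from where the row before left it, along the tool's axes as they then stand; what a row does not reach is not made up. A row lasts 1/10 s, in which the tool goes at most 50 mm and 8.59 degrees, less where a joint would pass 70% of its speed; a pose out of reach is approached as far as the arm can. A call with a number of a shift or a turn outside -1 to 1 is refused whole. A call with a gripper value outside its range is refused whole. The fingers move at their own pace and stop on an object; FORCE is the grip in N (left out, the last holds). Time passes only in rows, so rows that do not move let the fingers close. It gives the time, the measured TCP pose, the force, the opening and the grip force at its end, in the units of the state.
- read_state(): the state, without advancing time (a new reading comes with each control period).
- camera(name): name is "scene" or "side" or "wrist"; returns the picture (480x640x3 uint8, red, green, blue); there is no depth.
- calibration(name): a dict with "mtx" (3x3 intrinsics, pixels), "distortion" ([k1, k2, p1, p2, k3] as OpenCV has them; the pictures are not rectified), "cam_to_world" (4x4, takes a point from camera to world coordinates); the wrist camera has in their place "hand_eye" (4x4, takes a point from camera to tool coordinates, whose origin is the TCP and whose axes are the flange's). Camera axes: x right, y down, z forward; pixel columns grow to the right and rows downward; lengths in mm; the calibration is good to about 2 mm. A picture is of the moment at which its call begins: read the wrist's pose just before it. calibration takes no time and is no camera call.
- sign_off(): hands the job in; it is judged then, once.
Trained networks look in the newest picture that a camera, given by its name, has taken for a name from the list of things; names that differ only in an ending like _2 or _b are one class to them, and where a whole thing is asked for, a point or a joint stands for the part that bears it (a point fixed in the world has none). Each returns a list of dicts, best first, with "conf" (0 to 1); they miss things now and then, are a little off and sometimes report something else, mostly with a low value. They report only what shows in the picture. A call takes as long as a camera call. They do not tell look-alikes from the thing itself.
- regions_of(camera, query): "pixels" (480x640 bool, what is visible of it) and "rect" ([centre column, centre row, width, height] in pixels, round what is visible of it).
The state is a dict: "clock": time; "joints": joint angles; "qd": joint speeds; "effort": joint torques, N m; "eef_pos": TCP position; "eef_rot": TCP orientation; "wrist_force": force on the tool from outside, world axes, zero at the start; "moment": the same for the moment, N m; "finger_gap": finger opening in mm; "finger_force": force on a finger pad.
Only numpy, scipy, OpenCV 4.12 (cv2) and the standard library are available. Lean on these libraries where they do the work, as an engineer would, in place of code of your own. Each camera call takes 0.05 s, during which the arm holds its last target. There are 200 camera calls.

### The job

The lever pin of the bench shear has crept back out of its fork. Push the pin fully home, then take the R-clip from the wooden block and push its straight leg down through the cross hole in the pin until the bow springs over and hugs the pin, and leave it there. Use steady, moderate hand force so that neither clip nor pin is forced, and leave the other things on the bench alone.

Things in the scene. Friction and masses are not known exactly. Their poses are not given: they have to be found in the camera images.
- shear: Green bench lever shear, bolted down, 400 mm hand lever almost level. Origin on the bench under the lever pin; x along the pin to its free end (away from the robot), y along the lever to its grip, z up. Pin axis 115 mm up. Fork round the pin: x -19 to 19 mm, top 19 mm above the axis; lever rises 0.2 rad to +y. Foot 100 mm wide (x), y -210 to 60; frame lower than 135 mm.
- hole_home (a point): Where the middle of the pin's cross hole lies once the pin is home: on the pin axis, shear frame x 28, z 115 mm, 9 mm clear of the fork; axes as the shear's. The pin: bright steel, 22 mm diameter, free end at x 40 mm; cross hole 7 mm, right through, mouths countersunk to 10 mm; hidden in the fork while the pin is out.
- pin_slide (a joint): Pin along its axis, m: 0 = home, negative = backed out to the robot's side (starts 13 to 19 mm out). Push the flat round head (34 mm diameter, 6 mm thick; outer face at shear x -25 mm plus this value) along +x; 7 N of drag until it meets the fork. The pin also rolls about x (drag 0.02 N m): its upper hole mouth starts 0.3 to 0.75 rad from the top, towards +y; this is not measured.
- clip: R-clip of 5 mm bright wire, 99 mm long, 46 g, standing legs down in the block. Origin: middle of its eye, a double coil 23 mm across and 10 mm thick along y; grip it there, best across the 23 mm (one pad then lies along the leg). x in the clip's plane from straight leg to bow, z up, y = coil axis. On the pin y lies along the pin, bow round either side.
- bow (a joint): How far the sprung bow leg is open about the eye, rad: 0 = at rest, about 0.1 while the pin passes the throat. Bow, clip frame: neck at z -35 mm, bulge for half the pin, throat at z -58 (4 mm clear of the leg's axis), flared tip at x 10, z -72 mm. Passing the throat takes a push of about 6 to 12 N, then it snaps over and pulls itself home; entering the hole takes only the pin's drag.
- clip_tip (a point): Round end of the clip's straight leg, which is 5 mm thick and runs parallel to z at clip frame x -9 mm; this point is at z -88 mm.
- clip_seat (a point): Point on the axis of the straight leg, amid the bow's bulge (clip frame x -9, z -46 mm), where the middle of the pin comes to lie when the clip is home.
- block: Wooden pin block, 60 (x) by 150 (y) by 45 mm high, fixed; origin under its centre. The clip stands near its -y end in an 8 mm wide slot along y, loosely, clip x along block +y, eye 98 mm above the bench, leg 35 mm deep in the wood: draw it straight up. Four punches stand up to 50 mm out of it at y 35 and 60 mm.
- hammer: Bystander: hammer, 260 mm long, lying on the bench.
- oilcan: Bystander: copper oil can with a thin spout, 68 mm diameter, 125 mm high. Origin under its centre.
- tin: Bystander: grey grease tin, 68 mm diameter, 50 mm high. Origin under its centre.
Mind the look-alikes: they are no part of the job. Of the things that look like the clip, the smallest one is meant.

How it is judged (in metres and radians):
On the way, in this order (a step that is already met when the one before it is completed fails the run):
1. the pin is pushed fully home (value of joint pin_slide above -0.0015 m), for 0.2 s.
2. the clip's straight leg is through the cross hole and the bow is spread by the pin (z of clip_tip in the frame of hole_home below -0.012 m and distance between clip_seat and hole_home below 0.03 m and value of joint bow above 0.04 rad).
At the end, for the whole second after the job is handed in: The pin is home within 1.5 mm; the clip's leg is through the cross hole, its eye's axis along the pin within 0.15 rad, with the pin's middle within 4 mm of its seat in the bow; the bow has sprung back (under 0.03 rad); the clip is at rest and let go (value of joint pin_slide above -0.0015 m and distance between clip_seat and hole_home below 0.004 m and angle between the y axis of clip and the x axis of shear, either way round below 0.15 rad and value of joint bow below 0.03 rad and linear speed of clip below 0.01 m/s); the robot touches nothing.
It fails at once if the clip is forced: more than 60 N between the clip and the pin or shear, all contacts added (contact force between clip and shear above 60 N).
It fails at once if the pin or shear is rammed: more than 45 N on it from the fingers (contact force between the fingers and shear above 45 N).
It fails at once if the hammer, oil can or tin is moved more than 20 mm (distance of any of hammer, oilcan, tin from where it was at the start of the episode above 0.02 m).
It also fails if it takes over 69 s, if anything falls off the work surface, if the arm or the gripper's body presses on something with over 40 N, if the wrist force passes 120 N, or if a joint passes its speed limit or range.

## Working session

There is one attempt and no reset: what is moved stays moved. The work goes in short steps, Python scripts to look and compute and a shell command to move; the robot and the scene stay as the last step left them, time stands still between calls to the robot, and variables do not carry over. Pictures are saved under pics/ and viewed, at most 10 in all, crops included, and the job is handed in when it is done.

```bash
mkdir -p pics
cat > h.py <<'E'
from cell import *
import numpy as np, cv2
from scipy.spatial.transform import Rotation as R
def T_tool(s):
    T=np.eye(4);T[:3,:3]=R.from_euler('xyz',s['eef_rot']).as_matrix();T[:3,3]=s['eef_pos'];return T
def cam(n):
    c=calibration(n)
    T=np.array(c['cam_to_world']) if n!='wrist' else T_tool(read_state())@np.array(c['hand_eye'])
    return np.array(c['mtx']),np.array(c['distortion'],float),T
def proj(n,P,C=None):
    K,d,T=C or cam(n);Ti=np.linalg.inv(T)
    return cv2.projectPoints(np.array(P,float).reshape(-1,3),cv2.Rodrigues(Ti[:3,:3])[0],Ti[:3,3],K,d)[0][:,0]
def ray(n,uv,C=None):
    K,d,T=C or cam(n)
    u=cv2.undistortPoints(np.array([[uv]],float),K,d)[0,0]
    v=T[:3,:3]@np.array([u[0],u[1],1]);return T[:3,3],v/np.linalg.norm(v)
def onz(n,uv,z,C=None):
    o,v=ray(n,uv,C);return o+v*(z-o[2])/v[2]
def onx(n,uv,x,C=None):
    o,v=ray(n,uv,C);return o+v*(x-o[0])/v[0]
def tri(rs):
    A=np.zeros((3,3));b=np.zeros(3)
    for o,v in rs:
        M=np.eye(3)-np.outer(v,v);A+=M;b+=M@o
    p=np.linalg.solve(A,b);return p,[np.linalg.norm((np.eye(3)-np.outer(v,v))@(p-o)) for o,v in rs]
def save(im,f): cv2.imwrite('pics/'+f,im[:,:,::-1])
E
python3 - <<'E'
from h import *
np.set_printoptions(precision=1,suppress=True)
s=read_state();print(s)
for n in ['scene','side','wrist']:
    im=camera(n);save(im,n+'0.png')
    print(n,cam(n)[2].tolist())
    for q in ['shear','clip','block','pin_slide','hammer','oilcan','tin']:
        try:
            for r in regions_of(n,q)[:4]: print(n,q,round(r['conf'],2),np.array(r['rect']))
        except Exception as e: print(q,e)
E
```

```text
{'clock': 0.0, 'joints': array([-0.1,  0.3,  1.5, -0. ,  1.3, -0.1]), 'qd': array([-0.,  0.,  0., -0.,  0., -0.]), 'effort': array([ -0. , -53.2, -35.3,   0.1,   0. ,  -0. ]), 'eef_pos': array([549.7,  -0. , 204.9]), 'eef_rot': array([-3.1, -0. ,  1.6]), 'wrist_force': array([-1.2, -0.9, -0.4]), 'moment': array([ 0.1,  0. , -0. ]), 'finger_force': 0.0, 'finger_gap': 93.97788033699399}
scene [[0.6766288700887368, 0.4353294173959168, -0.5938532398767988, 1232.55486054465], [0.7361417689711006, -0.38198371713614887, 0.5587340474849812, -691.7173317773658], [0.01639109936941463, -0.8152157617419954, -0.5789253783251169, 803.3795762856366], [0.0, 0.0, 0.0, 1.0]]
scene shear 0.91 [391.6 223.4 177.8 219.9]
scene clip 0.74 [197.9 356.5  44.6  61. ]
scene clip 0.61 [126.9 279.3  18.5  48.6]
scene clip 0.51 [206.6 264.3   9.   26.8]
scene clip 0.5 [383.2 220.4  31.4  20.3]
scene block 0.6 [218.  273.3  76.4  80.4]
scene pin_slide 0.78 [383.9 220.9  30.7  19.1]
scene hammer 0.86 [378.6 190.7  34.2  45.4]
scene hammer 0.37 [203.9 262.    9.2  25.4]
scene oilcan 0.61 [477.6 264.5  37.9  57.2]
sce
[... 849 characters left out ...]
245.4  25.7  34.2]
wrist [[0.9999989292029212, 0.001348768198822077, -0.0005678180656167854, 550.1330945671281], [0.0011682953720994354, -0.9694524327822659, -0.24527661050020305, 70.54859590381439], [-0.0008812938972474334, 0.2452756844795069, -0.9694529704550782, 385.19585756143067], [0.0, 0.0, 0.0, 1.0]]
wrist shear 0.81 [377.6 167.7 135.5 335.4]
wrist clip 0.91 [202.6 440.6  31.4  40.7]
wrist clip 0.81 [311.8 441.2  26.3  17.6]
wrist block 0.62 [216.6 388.   72.7 146.4]
wrist pin_slide 0.94 [383.6 104.  103.3  58.7]
wrist pin_slide 0.68 [375.  168.8 137.8 335.7]
wrist hammer 0.87 [276.9  15.2  50.2  30.5]
wrist oilcan 0.81 [563.1  11.9  89.8  22.5]
wrist tin 0.6 [525.  340.6  37.3  29.8]
```

```bash
ls pics
```

```text
scene0.png
side0.png
wrist0.png
```

View pics/scene0.png

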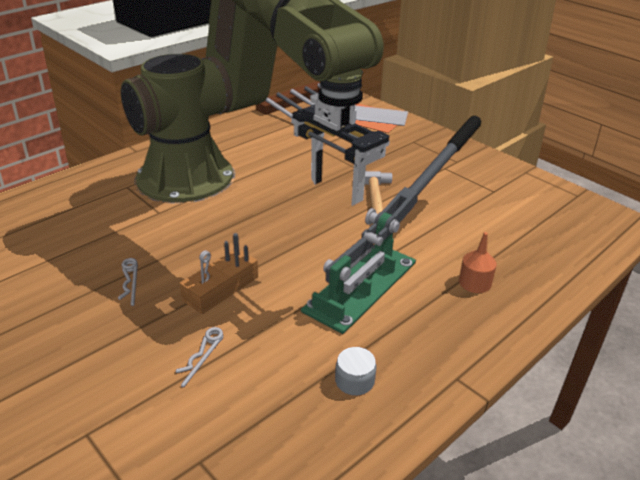

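View pics/side0.png

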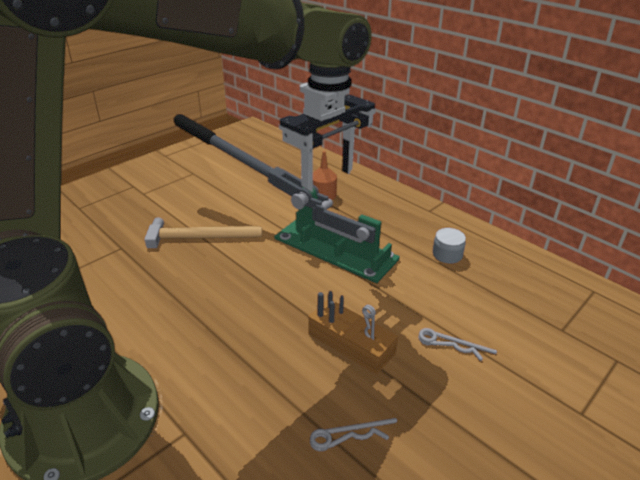

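View pics/wrist0.png

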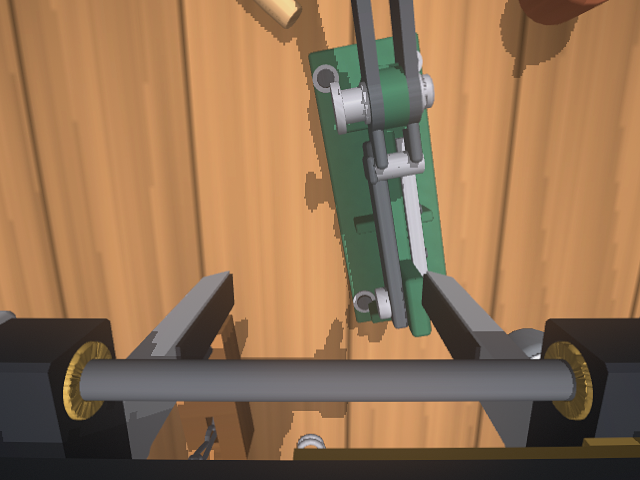

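The clip in the block shows at scene (205,265) and side (370,322), while the larger ones lie on the bench. In the wrist picture the pin head is at (340,107) and its free end at about (428,91).

Run:
```python
from h import *
import cell
np.set_printoptions(precision=1,suppress=True)
print([x for x in dir(cell) if not x.startswith('__')], getattr(cell,'grasp_offset',None))
C=cam('wrist')
print('tool',read_state()['eef_rot'])
for z,uv in [(115,(340,107)),(115,(428,91)),(6,(310,55)),(6,(360,325)),(6,(413,38)),(45,(240,373)),(45,(180,410)),(98,(311,440))]: print(uv,onz('wrist',uv,z,C))
# clip
a=ray('scene',(206,257));b=ray('side',(370,311));print('eye',tri([a,b]))
camera('wrist')
r=regions_of('wrist','block')[0]; print(r['rect'])
a=ray('scene',(384,213));
ims=[]
for n,x,y in [('scene',384,222),('scene',205,265),('side',306,202),('side',365,322)]:
    im=cv2.imread('pics/'+n+'0.png')
    ims.append(cv2.resize(im[y-37:y+38,x-50:x+50],(400,300),interpolation=cv2.INTER_CUBIC))
cv2.imwrite('pics/crop0.png',np.vstack([np.hstack(ims[:2]),np.hstack(ims[2:])]))
```

```text
['Unreachable', 'calibration', 'camera', 'grasp_offset', 'read_state', 'regions_of', 'sign_off'] 18.8
tool [-3.1 -0.   1.6]
(340, 107) [558.2  93.3 115. ]
(428, 91) [616.5 103.6 115. ]
(310, 55) [533.8 147.7   6. ]
(360, 325) [ 585.1 -121.     6. ]
(413, 38) [626.9 162.2   6. ]
(240, 373) [ 462.1 -154.5   45. ]
(180, 410) [ 397.2 -198.5   45. ]
(311, 440) [ 535.4 -187.3   98. ]
eye (array([ 430.8, -218.1,   97.3]), [np.float64(1.2875670817915084), np.float64(1.2875670817915559)])
[201.6, 442.5, 30.1, 42.8]
```

View pics/crop0.png

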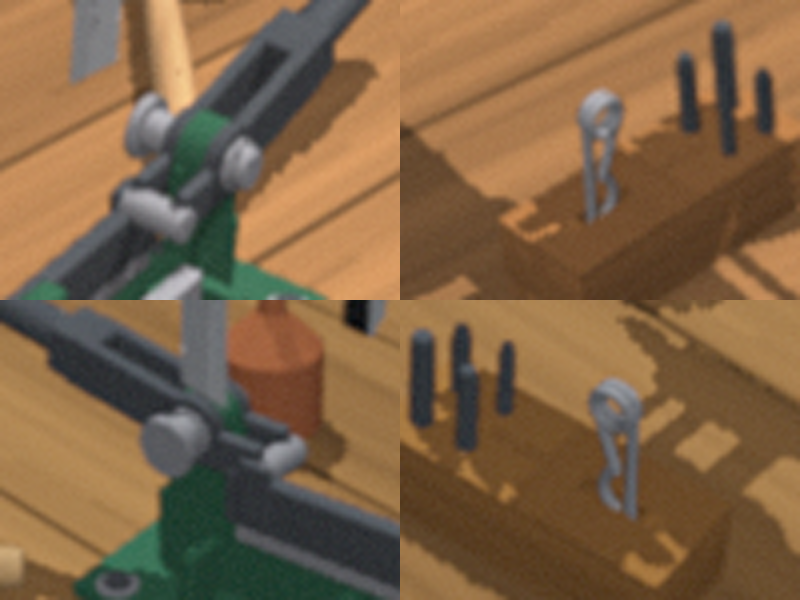

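The crops show the pin head backed out, with the hole hidden, and the small clip upright in the block. In the side view the head face centre is at about (298,201), and in the scene view the free end is at about (396,226).

```bash
python3 - <<'E'
from h import *
np.set_printoptions(precision=1,suppress=True)
C=cam('wrist')
print('head',tri([ray('side',(298,201.3)),ray('wrist',(337,108),C)]), tri([ray('side',(298,201.3)),ray('wrist',(337,108),C),ray('scene',(370.5,215))]))
print('end',tri([ray('scene',(397,226.5)),ray('wrist',(433,91),C)]))
for p in [(397,226.5)]: print(onz('scene',p,115))
print(onz('side',(298,201.3),115))
E
python3 -m jog '[[0,[0,0,0],-0.045],[0,[0,0,0],0],[0,[0,0,0],0],[0,[0,0,0],0]]' 20
```

```text
head (array([556.8,  92.1, 115.6]), [np.float64(0.7647742800333434), np.float64(0.764774280033257)]) (array([556.5,  92.3, 117.4]), [np.float64(1.8948639492866515), np.float64(0.3570324770212841), np.float64(1.7366269167943202)])
end (array([618.7, 103. , 118.8]), [np.float64(0.17347515640623606), np.float64(0.1734751564063769)])
[615.2 107.3 115. ]
[557.9  92.2 115. ]
clock: 1.7
eef_pos: [550.0, -0.0, 205.5]
eef_rot: [3.142, 0.0, 1.709]
wrist_force: [0.3, -0.4, -0.2]
finger_gap: 65.2
finger_force: 0.0
```

```bash
python3 -m jog '[[0,[0,0,0],-0.014],[0,[0.45,-0.02,0],0],[0,[0.45,-0.02,0],0],[0,[0.45,-0.02,0],0],[0,[0.44,-0.03,0],0],[0,[0,0,0],0],[0,[0,0,0],0]]' 20
python3 - <<'E'
from h import *
save(camera('wrist'),'w1.png')
r=regions_of('wrist','pin_slide')
for q in r[:2]: print(q['conf'],q['rect'],onz('wrist',q['rect'][:2],115))
s=read_state();print(s['eef_pos'],s['eef_rot'],s['finger_gap'])
E
```

```text
clock: 2.4
eef_pos: [529.1, 87.1, 205.5]
eef_rot: [3.141, 0.0, 1.756]
wrist_force: [-1.1, 0.4, 0.2]
finger_gap: 9.3
finger_force: 0.0
0.91 [409.6, 244.8, 95.9, 46.2] [588.38836508  95.44150009 115.        ]
[529.29114947  86.44249166 205.45926859] [3.14150496e+00 1.24941204e-04 1.75484837e+00] 1.6109575300145766
```

View pics/w1.png

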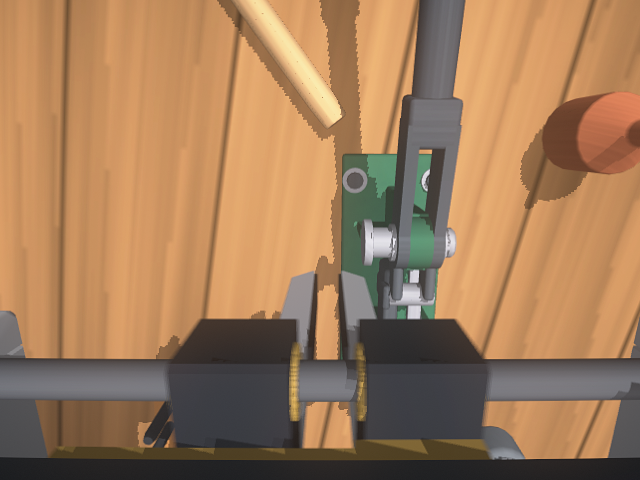

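The shear stands upright in the picture, so the yaw of about 0.184 is right. The head face is at (363,241) and the free end at (455,241). Next I lower the shut fingers and push.

```bash
python3 -m jog '[[0,[0,0,0.5],0],[0,[0,0,0.5],0],[0,[0,0,0.5],0],[0,[0,0,0.46],0],[0,[0,0.1,0],0],[0,[0,0.1,0],0],[0,[0,0,0],0]]' 20; python3 -m jog '[[0,[0,0.04,0],0],[0,[0,0.04,0],0],[0,[0,0.04,0],0],[0,[0,0,0],0]]'
```

```text
clock: 3.2
eef_pos: [540.3, 88.8, 108.8]
eef_rot: [3.139, 0.0, 1.756]
wrist_force: [-0.5, 0.1, 0.2]
finger_gap: 0.4
finger_force: 0.0
clock: 3.6
eef_pos: [544.6, 90.0, 107.9]
eef_rot: [-3.141, 0.0, 1.756]
wrist_force: [-3.4, -1.2, 2.5]
finger_gap: 0.6
finger_force: 2.4
```

```bash
python3 -m jog '[[0,[0,0.04,0],0],[0,[0,0.04,0],0],[0,[0,0.04,0],0],[0,[0,0.04,0],0],[0,[0,0.04,0],0],[0,[0,0,0],0]]'; python3 -m jog '[[0,[0,0.03,0],0],[0,[0,0.03,0],0],[0,[0,0,0],0]]'
```

```text
clock: 4.2
eef_pos: [554.4, 91.8, 107.9]
eef_rot: [-3.141, 0.0, 1.756]
wrist_force: [-4.5, -1.4, 1.8]
finger_gap: 0.4
finger_force: 2.4
clock: 4.5
eef_pos: [555.1, 92.0, 107.7]
eef_rot: [-3.135, -0.0, 1.756]
wrist_force: [-22.5, -5.0, 12.5]
finger_gap: 0.6
finger_force: 11.8
```

```bash
python3 -m jog '[[0,[0,-0.4,0],0],[0,[0,0,-0.6],0],[0,[0,0,-0.6],0],[0,[-0.3,0.45,0],0],[0,[-0.3,0.45,0],0],[0,[0,0.45,0],0],[0,[0,0.37,0],0],[0,[0,0,0],0],[0,[0,0,0],0]]'
python3 - <<'E'
from h import *
im=camera('wrist');save(im,'w2.png')
c=cv2.resize(im[160:310,220:420],(800,600),interpolation=cv2.INTER_CUBIC);save(c,'w2c.png')
r=regions_of('wrist','pin_slide')
for q in r[:2]: print(q['conf'],q['rect'],onz('wrist',q['rect'][:2],115))
s=read_state();print(s['eef_pos'],s['eef_rot'],s['finger_gap'])
E
```

```text
clock: 5.4
eef_pos: [627.7, 75.2, 167.4]
eef_rot: [-3.141, 0.0, 1.756]
wrist_force: [-0.7, -0.3, 0.2]
finger_gap: 0.6
finger_force: 0.0
0.97 [288.6, 211.1, 111.1, 53.9] [598.56379624  99.67434723 115.        ]
[627.48719494  75.14482499 167.73921405] [3.14144308e+00 2.65263548e-05 1.75623275e+00] 0.6177258724213188
```

View pics/w2.png

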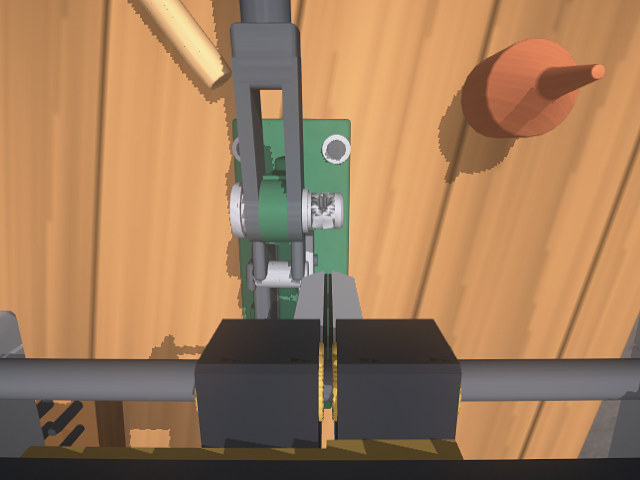

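The head now lies against the fork at column 237 and the free end shows at (343,211). The hole area is near (322,207), so I zoom in there.

Run:
```python
from h import *
im=cv2.imread('pics/w2.png')[180:240,280:360]
cv2.imwrite('pics/w2d.png',cv2.resize(im,(800,600),interpolation=cv2.INTER_CUBIC))
for uv in [(343,211),(343,194),(343,228),(232,210)]: print(uv,onz('wrist',uv,115))
```

```text
(343, 211) [631.31501238 105.92492216 115.        ]
(343, 194) [629.27790081 116.16388786 115.        ]
(343, 228) [633.39731365  95.4623606  115.        ]
(232, 210) [564.32258275  93.91468445 115.        ]
```

View pics/w2d.png

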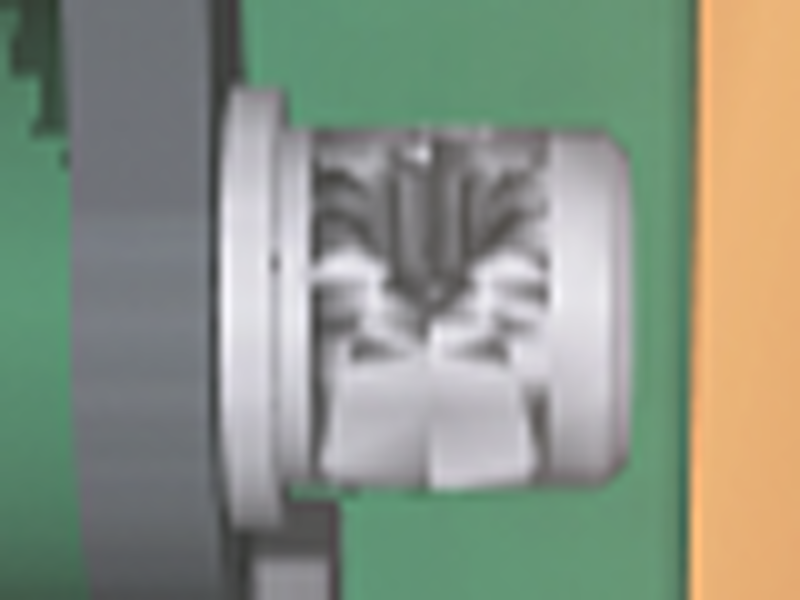

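Run:
```python
from h import *
np.set_printoptions(precision=0,suppress=True)
yaw=1.756-np.pi/2;xh=np.array([np.cos(yaw),np.sin(yaw),0]);yh=np.array([-xh[1],xh[0],0]);zh=np.array([0,0,1.])
H=np.array([619.5,103.8,115])
C=cam('wrist')
f=lambda P:((proj('wrist',P,C)-[280,180])*10)
t=np.linspace(0,2*np.pi,72,endpoint=False)
for dx in (12,-9):
  p=f([H+dx*xh+11*(np.cos(a)*zh+np.sin(a)*yh) for a in t]);print('silh',dx,p.min(0),p.max(0))
print('top/bottom line at hole',f([H+11*(np.cos(a)*zh+np.sin(a)*yh) for a in t])[:,1].min(),f([H+11*(np.cos(a)*zh+np.sin(a)*yh) for a in t])[:,1].max())
for th in (.3,.45,.6,.75):
  for r in (3.5,5,7.3):
    P=[]
    for a in t:
      u,v=r*np.cos(a),r*np.sin(a);w=np.sqrt(121-v*v)
      n=np.cos(th)*zh+np.sin(th)*yh;m=-np.sin(th)*zh+np.cos(th)*yh
      P.append(H+u*xh+v*m+w*n)
    p=f(P);print(th,r,'u',p[:,0].min(),p[:,0].max(),'v',p[:,1].min(),p[:,1].max())
print(onz('wrist',(323.2,203),125,C))
```

```text
silh 12 [623. 128.] [637. 488.]
silh -9 [278. 127.] [296. 487.]
top/bottom line at hole 127.66992720622682 487.7166145112673
0.3 3.5 u 372.0928080362603 491.9287877511704 v 226.5056106631934 345.3507581468267
0.3 5 u 346.4151724907214 517.6086342420444 v 202.74086081070095 372.0491678862754
0.3 7.3 u 307.0444167554871 556.984295574926 v 168.24723954696623 413.7439651015575
0.45 3.5 u 372.238064629488 491.9597158977484 v 202.44395257967312 317.33233477280635
0.45 5 u 346.5849240366043 517.6150616563808 v 181.28445511986882 344.99141975210136
0.45 7.3 u 307.2517228427381 556.9531556243879 v 152.34623113330173 389.84727329819975
0.6 3.5 u 372.49421630433176 491.9730794016914 v 181.02531445875456 289.0525293711562
0.6 5 u 346.89309345784864 517.5763955929409 v 162.96742894051278 316.96495390634936
0.6 7.3 u 307.63964360242767 556.8347119946236 v 140.20789934828684 363.8618676588874
0.75 3.5 u 372.8540283114688 491.968648191384 v 162.7519725214276 261.23890394181274
0.75 5 u 347.3309452857495 517.4939070993776 v 148.19477376699666 288.6865444073206
0.75 7.3 u 308.1971427797265 556.6325374066696 v 132.05543929281788 336.43109297378004
[618. 110. 125.]
```

The projected pin outline matches the picture within 1 px, so hole_home is at about (619.5,103.8,115). The mouth is rolled about 0.6 rad towards +y. Now I go over the block.

```bash
python3 -m jog '[[94,[0,0,-0.8],0],[94,[0,0,-0.8],0],[94,[-0.6,-0.6,0],0],[94,[-0.6,-0.6,0],0],[94,[-0.6,-0.6,0],0],[94,[-0.6,-0.6,0],0],[94,[-0.6,-0.6,0],0],[94,[-0.6,-0.6,0],0],[94,[-0.6,-0.6,0],0],[94,[-0.6,-0.6,0],0],[94,[-0.24,-0.14,0],0],[94,[0,0,0],0],[94,[0,0,0],0]]'
python3 - <<'E'
from h import *
im=camera('wrist');save(im,'w3.png')
for n in ('block','clip'):
  for q in regions_of('wrist',n)[:3]:
    ys,xs=np.nonzero(q['pixels']);rr=cv2.minAreaRect(np.c_[xs,ys].astype(np.float32))
    print(n,round(q['conf'],2),np.round(q['rect']),rr,onz('wrist',q['rect'][:2],98 if n=='clip' else 45))
s=read_state();print(s['eef_pos'],s['eef_rot'],s['finger_gap'])
E
```

```text
clock: 6.8
eef_pos: [431.8, -217.4, 247.6]
eef_rot: [3.141, -0.0, 1.756]
wrist_force: [0.7, 0.4, 1.3]
finger_gap: 93.8
finger_force: 0.0
clip 0.96 [411. 310.  41. 102.] ((407.9221496582031, 310.1128845214844), (101.44037628173828, 27.98546028137207), 79.62415313720703) [ 522.85543932 -281.77541583   98.        ]
clip 0.74 [619. 214.  37.  64.] ((620.0, 215.0), (64.0, 38.0), 90.0) [ 681.99900666 -159.48903949   98.        ]
clip 0.62 [324. 224.  16.  34.] ((323.9068908691406, 221.61724853515625), (12.70595932006836, 33.301239013671875), 4.763641834259033) [ 429.25265602 -216.93216217   98.        ]
[ 432.16446967 -217.02262784  247.40404551] [ 3.14156675e+00 -1.77215097e-04  1.75768226e+00] 94.2282795423482
```

View pics/w3.png

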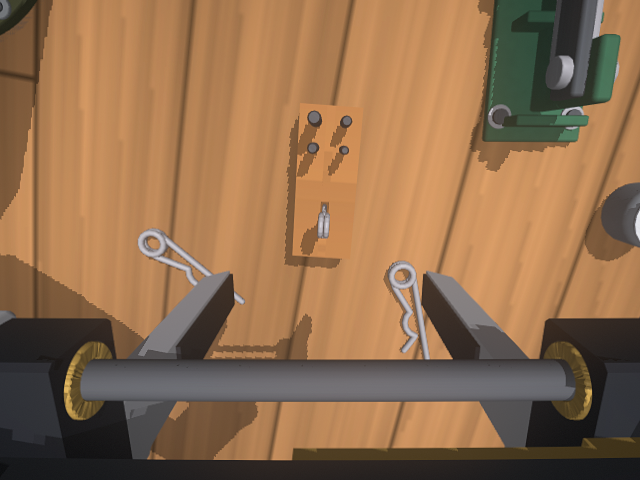

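The small clip in the block is at about (323,224), with its coil axis across the picture. The block edges run from (300,103) to (293,255) and from (363,108) to (353,258). The two larger clips lie on the bench at either side.

```bash
python3 - <<'E'
from h import *
C=cam('wrist')
for a,b in (((293,255),(300,103)),((353,258),(363,108))):
  p=onz('wrist',a,45,C);q=onz('wrist',b,45,C);d=q-p;print(p,q,np.hypot(*d[:2]),np.arctan2(-d[0],d[1]))
for v in (210,226,240): print(onz('wrist',(323.5,v),98,C))
E
python3 -m jog '[[94,[0,0,0],0.047],[94,[0,0,0],0.047],[94,[0,0,0],0.047],[94,[0,0,0],0.047],[94,[0,0,0],0.047],[94,[0,0,0],0.047],[94,[0,0,0],0.047],[94,[0,0,0],0.047],[94,[0,0,0],0.047],[94,[0,0,0],0.047],[94,[0,0,0],0],[94,[0,0,0],0]]'
python3 - <<'E'
from h import *
im=camera('wrist');save(im,'w4.png')
C=cam('wrist')
for n in ('block','clip'):
  for q in regions_of('wrist',n)[:3]:
    print(n,round(q['conf'],2),np.round(q['rect']),onz('wrist',q['rect'][:2],98 if n=='clip' else 45,C))
E
```

```text
[ 404.88841986 -266.02108844   45.        ] [ 386.58708396 -117.34850653   45.        ] 149.7947779683172 0.12248207431962865
[ 466.65284584 -257.55065419   45.        ] [ 445.92136691 -110.63214219   45.        ] 148.37399835023714 0.1401831541077432
[ 426.12570831 -204.5437134    98.        ]
[ 428.74317009 -218.48683032   98.        ]
[ 431.07810625 -230.92594486   98.        ]
clock: 8.15
eef_pos: [431.9, -217.5, 247.4]
eef_rot: [-3.141, 0.0, 0.285]
wrist_force: [0.8, -0.0, -0.2]
finger_gap: 94.2
finger_force: 0.0
block 0.75 [299. 213. 156.  82.] [ 425.41370597 -190.38216494   45.        ]
clip 0.92 [376. 329.  70.  59.] [ 349.60321848 -290.18694486   98.        ]
clip 0.76 [459. 130. 129.  44.] [ 539.55070052 -299.87586094   98.        ]
clip 0.57 [328. 228.  29.  21.] [ 429.80900915 -219.24243073   98.        ]
```

View pics/w4.png

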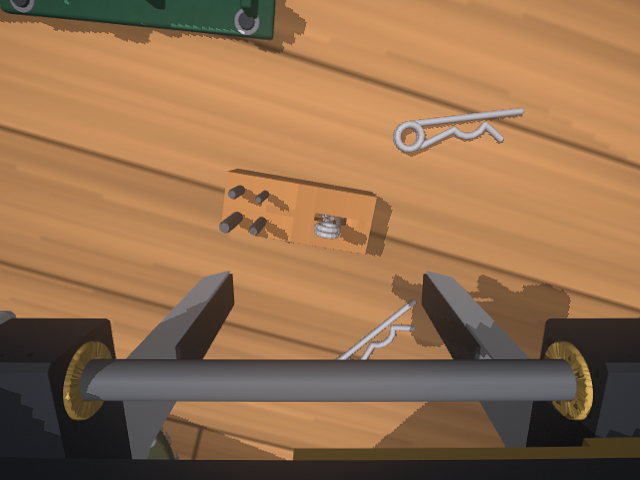

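```bash
python3 -m jog '[[46,[-0.04,0.02,0],0.025],[46,[0,0,0],0.024],[46,[0,0,0.3],0],[46,[0,0,0.4],0],[46,[0,0,0.5],0],[46,[0,0,0.5],0],[46,[0,0,0.5],0],[46,[0,0,0.5],0],[46,[0,0,0.4],0],[46,[0,0,0.264],0],[46,[0,0,0],0],[46,[0,0,0],0]]' 45; python3 -m jog '[[0,[0,0,0],0],[0,[0,0,0],0],[0,[0,0,0],0],[0,[0,0,0],0],[0,[0,0,0],0],[0,[0,0,0],0]]' 45
```

```text
clock: 9.5
eef_pos: [430.3, -219.7, 79.9]
eef_rot: [3.141, -0.0, 0.126]
wrist_force: [-0.3, -0.1, 0.7]
finger_gap: 46.0
finger_force: 0.0
clock: 10.1
eef_pos: [430.2, -219.8, 79.5]
eef_rot: [3.141, -0.001, 0.126]
wrist_force: [-0.1, -1.8, 3.6]
finger_gap: 22.2
finger_force: 44.9
```

```bash
python3 -m jog '[[0,[0,0,-0.2],0],[0,[0,0,-0.4],0],[0,[0,0,-0.5],0],[0,[0,0,-0.5],0],[0,[0,0,-0.5],0],[0,[0,0,-0.5],0],[0,[0,0,-0.4],-0.019],[0,[0,0,-0.2],0],[0,[0,0,0],0]]' 45; python3 -m jog '[[0,[0.2,-0.25,0],0],[0,[0.4,-0.49,0],0],[0,[0.4,-0.49,0],0],[0,[0.4,-0.49,0],0],[0,[0.4,-0.49,0],0],[0,[0.4,-0.49,0],0],[0,[0.4,-0.49,0],0],[0,[0.4,-0.49,0],0],[0,[0.4,-0.49,0],0],[0,[0.4,-0.49,0],0],[0,[0.4,-0.49,0],0],[0,[0.4,-0.49,0],0],[0,[0.2,-0.24,0],0],[0,[0.11,-0.09,0],0],[0,[0,0,0],0],[0,[0,0,0],0]]' 45;  python3 - <<'E'
from h import *
im=camera('wrist');save(im,'w5.png')
s=read_state();print(s['eef_pos'],s['eef_rot'],s['finger_gap'])
H=np.array([619.5,103.8,115]);yh=np.array([-.184,.983,0])
T=T_tool(s)
print('pred tip',proj('wrist',(T@[0,9,69.2,1])[:3]),'mouth',proj('wrist',H+6.2*yh+[0,0,9.1]),'end',proj('wrist',H+12*np.array([.983,.184,0])))
a=im[100:300,240:440]
save(cv2.resize(a,(600,600),interpolation=cv2.INTER_CUBIC),'w5c.png')
E
```

```text
clock: 11.0
eef_pos: [430.2, -219.6, 240.3]
eef_rot: [3.141, -0.001, 0.184]
wrist_force: [0.7, -0.1, -0.5]
finger_gap: 22.0
finger_force: 44.9
clock: 12.6
eef_pos: [616.0, 118.3, 238.7]
eef_rot: [3.142, 0.001, 0.184]
wrist_force: [0.8, -0.4, -1.5]
finger_gap: 22.2
finger_force: 44.9
[615.99725843 118.225784   239.03764163] [3.14152589e+00 5.01585358e-04 1.84265322e-01] 22.071435870352015
pred tip [[340.28252853 250.32246729]] mouth [[337.88384305 233.40339281]] end [[345.39850231 216.25214436]]
```

View pics/w5c.png

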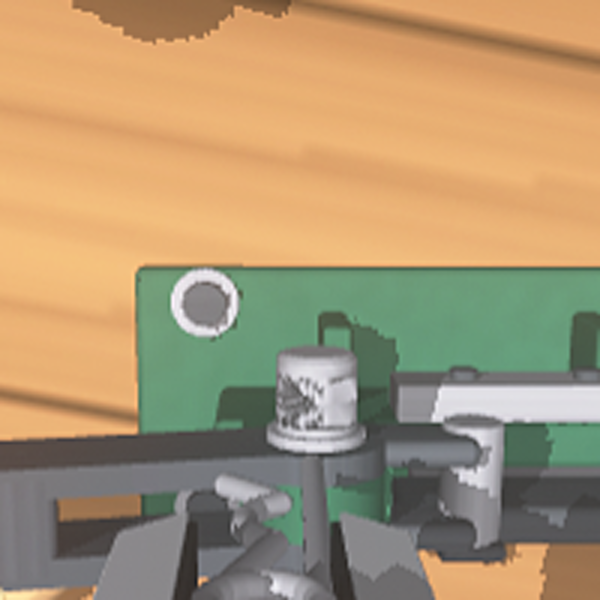

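The leg tip shows at about (344,252), the hole mouth at (338,232) and the pin axis at column 345.7. The hole agrees with my model, and the tip sits 2 to 3 mm towards shear -y. I refine this numerically from the saved frame.

Run:
```python
from h import *
s=read_state();C=cam('wrist');T=T_tool(s)
g=cv2.imread('pics/w5.png').astype(int)
for r in (246,249,251,253,256,260,266,272): print(r,[tuple(x) for x in [g[r,c] for c in range(336,354)]] if r in(260,) else g[r,336:354,2].tolist(), g[r,336:354,1].tolist())
for z in (20,35,50,60,69.2,71.7): print(z,proj('wrist',(T@[0,9,z,1])[:3],C).round(1), (proj('wrist',(T@[0,11.6,z,1])[:3],C)).round(1))
```

```text
246 [172, 172, 171, 150, 156, 136, 174, 175, 176, 177, 161, 174, 171, 171, 151, 150, 149, 147] [171, 170, 170, 150, 155, 136, 174, 174, 175, 175, 159, 173, 170, 169, 151, 148, 148, 147]
249 [189, 197, 209, 209, 212, 211, 228, 229, 227, 227, 227, 226, 226, 225, 217, 195, 190, 177] [188, 195, 207, 209, 210, 209, 227, 227, 227, 225, 226, 225, 224, 225, 216, 193, 189, 177]
251 [77, 76, 69, 69, 66, 69, 87, 89, 84, 84, 61, 61, 62, 59, 61, 63, 69, 69] [79, 78, 70, 71, 68, 71, 87, 89, 84, 84, 64, 62, 64, 62, 62, 65, 71, 72]
253 [121, 124, 124, 120, 119, 126, 122, 118, 112, 102, 95, 97, 129, 125, 121, 118, 116, 116] [125, 127, 128, 124, 123, 125, 122, 119, 111, 101, 95, 98, 134, 129, 123, 122, 120, 120]
256 [120, 122, 122, 118, 118, 123, 122, 119, 113, 104, 94, 90, 126, 124, 118, 115, 115, 115] [124, 125, 126, 122, 120, 122, 122, 118, 112, 103, 94, 90, 130, 127, 120, 120, 118, 118]
260 [(np.int64(129), np.int64(122), np.int64(120)), (np.int64(133), np.int64(124), np.int64(123)), (np.int64(134), np.int64(125), np.int64(124)), (np.int64(129), np.int64(122), np.int64(119)), (np.int64(123), np.in
[... 571 characters left out ...]
t64(83)), (np.int64(91), np.int64(89), np.int64(87))] [122, 124, 125, 122, 119, 123, 121, 119, 115, 106, 96, 92, 116, 127, 119, 123, 85, 89]
266 [143, 87, 93, 92, 99, 124, 122, 121, 117, 110, 102, 95, 93, 92, 90, 89, 88, 87] [138, 111, 151, 152, 134, 120, 121, 121, 116, 109, 102, 93, 87, 151, 145, 143, 140, 139]
272 [91, 93, 94, 93, 87, 107, 123, 121, 119, 114, 106, 98, 95, 92, 91, 90, 87, 128] [146, 148, 150, 153, 130, 102, 121, 121, 117, 112, 105, 96, 91, 119, 148, 146, 143, 139]
20 [[343.2 274.8]] [[348.  274.8]]
35 [[342.2 266.3]] [[346.6 266.3]]
50 [[341.3 258.7]] [[345.5 258.7]]
60 [[340.8 254.2]] [[344.7 254.2]]
69.2 [[340.3 250.3]] [[344.1 250.3]]
71.7 [[340.2 249.3]] [[344.  249.3]]
```

```bash
python3 -m jog '[[0,[0.026,-0.055,0],0],[0,[0,0,0.3],0],[0,[0,0,0.3],0],[0,[0,0,0.2],0],[0,[0,0,0.06],0],[0,[0,0,0],0],[0,[0,0,0],0],[0,[0,0,0],0]]' 45
python3 - <<'E'
from h import *
for i in range(1):
  s=read_state();tp=T_tool(s)@[-.5,11.4,69,1];print('tip',tp,s['wrist_force'])
  d=tp[:3]-[619.5,103.8,115];print('shear xyz rel hole',d@[.983,.184,0],d@[-.184,.983,0],d[2])
E
```

```text
clock: 13.45
eef_pos: [617.3, 122.0, 197.0]
eef_rot: [3.142, -0.001, 0.185]
wrist_force: [-0.4, 0.0, -1.1]
finger_gap: 21.9
finger_force: 44.9
tip [618.96409616 110.73795154 127.98060286   1.        ] [-0.38633666  0.02985023 -1.12973465]
shear xyz rel hole 0.7497896108684868 6.918612667557487 12.980602862942504
```

```bash
python3 -m jog '[[0,[-0.008,0.012,0.02],0],[0,[0,0,0.02],0],[0,[0,0,0.02],0],[0,[0,0,0],0]]' 45;python3 -m jog '[[0,[0,0,0.02],0],[0,[0,0,0.02],0],[0,[0,0,0.02],0],[0,[0,0,0],0]]' 45
cat > t.py <<'E'
from h import *
s=read_state();tp=T_tool(s)@[-.5,11.4,69,1]
d=tp[:3]-[619.5,103.8,115];f=s['wrist_force']
print('shear xyz rel hole',(d@[.983,.184,0]).round(1),(d@[-.184,.983,0]).round(1),d[2].round(1),'F',(f@[.983,.184,0]).round(1),(f@[-.184,.983,0]).round(1),f[2].round(1))
E
python3 t.py
```

```text
clock: 13.85
eef_pos: [616.7, 121.3, 193.0]
eef_rot: [3.142, 0.0, 0.185]
wrist_force: [0.1, -0.1, -0.7]
finger_gap: 22.1
finger_force: 44.9
clock: 14.25
eef_pos: [616.8, 121.4, 190.1]
eef_rot: [-3.142, 0.0, 0.185]
wrist_force: [0.3, 0.6, 0.1]
finger_gap: 21.5
finger_force: 44.9
shear xyz rel hole 0.0 6.4 6.1 F 0.4 0.5 0.1
```

```bash
python3 -m jog '[[0,[0,0.02,0.01],0],[0,[0,0.02,0.01],0],[0,[0,0.02,0],0],[0,[0,0,0],0]]' 45; python3 t.py;python3 -m jog '[[0,[0,0.02,0],0],[0,[0,0.02,0],0],[0,[0,0,0],0]]' 45; python3 t.py; python3 -m jog '[[0,[0,0.02,0],0],[0,[0,0.02,0],0],[0,[0,0,0],0]]' 45; python3 t.py
```

```text
clock: 14.65
eef_pos: [617.3, 118.4, 189.2]
eef_rot: [-3.141, 0.0, 0.185]
wrist_force: [0.8, 2.4, -0.9]
finger_gap: 21.9
finger_force: 45.0
shear xyz rel hole 0.0 3.4 5.2 F 1.2 2.2 -0.9
clock: 14.95
eef_pos: [617.7, 116.4, 189.3]
eef_rot: [3.142, -0.0, 0.185]
wrist_force: [-0.1, 2.8, -0.9]
finger_gap: 21.8
finger_force: 45.0
shear xyz rel hole 0.1 1.3 5.3 F 0.4 2.8 -0.9
clock: 15.25
eef_pos: [618.0, 114.2, 189.2]
eef_rot: [3.141, 0.0, 0.185]
wrist_force: [0.2, 2.3, -0.1]
finger_gap: 22.5
finger_force: 45.0
shear xyz rel hole -0.1 -0.9 5.2 F 0.7 2.2 -0.1
```

```bash
python3 -m jog '[[0,[0,0,0.03],0],[0,[0,0,0.03],0],[0,[0,0,0.03],0],[0,[0,0,0],0]]' 45; python3 t.py;python3 -m jog '[[0,[0,-0.005,0.04],0],[0,[0,-0.005,0.04],0],[0,[0,0,0.04],0],[0,[0,0,0],0]]' 45; python3 t.py
```

```text
clock: 15.65
eef_pos: [617.9, 114.4, 184.3]
eef_rot: [3.141, 0.001, 0.185]
wrist_force: [1.1, 0.9, -0.6]
finger_gap: 21.5
finger_force: 45.0
shear xyz rel hole -0.1 -0.7 0.3 F 1.3 0.7 -0.6
clock: 16.05
eef_pos: [617.9, 114.5, 178.3]
eef_rot: [3.141, 0.0, 0.185]
wrist_force: [1.4, -1.8, -1.1]
finger_gap: 21.6
finger_force: 45.0
shear xyz rel hole -0.1 -0.6 -5.6 F 1.0 -2.0 -1.1
```

```bash
python3 -m jog '[[0,[0,0,0.05],0],[0,[0,0,0.05],0],[0,[0,0,0.05],0],[0,[0,0,0.04],0],[0,[0,0,0],0]]' 45; python3 t.py;python3 -m jog '[[0,[0,0,0.04],0],[0,[0,0,0.04],0],[0,[0,0,0],0]]' 45; python3 t.py
```

```text
clock: 16.55
eef_pos: [617.8, 114.9, 168.7]
eef_rot: [-3.142, 0.001, 0.185]
wrist_force: [1.4, -2.3, -1.0]
finger_gap: 22.1
finger_force: 45.0
shear xyz rel hole -0.2 -0.2 -15.3 F 1.0 -2.5 -1.0
clock: 16.85
eef_pos: [618.1, 115.2, 165.6]
eef_rot: [-3.141, -0.001, 0.185]
wrist_force: [-0.1, -1.6, 2.5]
finger_gap: 22.1
finger_force: 45.0
shear xyz rel hole 0.3 0.1 -18.4 F -0.4 -1.5 2.5
```

```bash
python3 -m jog '[[0,[0,0.005,0.04],0],[0,[0,0.005,0.04],0],[0,[0,0,0],0]]' 45; python3 t.py;python3 -m jog '[[0,[0,0.005,0.04],0],[0,[0,0.005,0.04],0],[0,[0,0,0],0]]' 45; python3 t.py; python3 -m jog '[[0,[0,0,0.04],0],[0,[0,0,0.04],0],[0,[0,0,0],0]]' 45; python3 t.py
```

```text
clock: 17.15
eef_pos: [618.4, 115.0, 162.2]
eef_rot: [-3.141, -0.002, 0.186]
wrist_force: [-0.6, 1.3, 7.7]
finger_gap: 21.7
finger_force: 45.0
shear xyz rel hole 0.6 -0.1 -21.8 F -0.3 1.4 7.7
clock: 17.45
eef_pos: [618.2, 114.7, 157.5]
eef_rot: [-3.14, -0.001, 0.186]
wrist_force: [0.8, 2.0, 3.4]
finger_gap: 21.9
finger_force: 45.0
shear xyz rel hole 0.3 -0.3 -26.5 F 1.2 1.8 3.4
clock: 17.75
eef_pos: [617.8, 114.4, 152.4]
eef_rot: [-3.141, 0.001, 0.186]
wrist_force: [0.4, 2.0, -2.4]
finger_gap: 21.9
finger_force: 45.0
shear xyz rel hole -0.3 -0.7 -31.6 F 0.8 1.9 -2.4
```

```bash
python3 -m jog '[[0,[0,0,0.05],0],[0,[0,0,0.05],0],[0,[0,0,0],0]]' 45; python3 t.py;python3 -m jog '[[0,[0,0.005,0.05],0],[0,[0,0.005,0.05],0],[0,[0,0,0],0]]' 45; python3 t.py
```

```text
clock: 18.05
eef_pos: [617.6, 113.9, 146.9]
eef_rot: [-3.142, 0.002, 0.185]
wrist_force: [2.0, 1.3, -11.0]
finger_gap: 22.0
finger_force: 45.0
shear xyz rel hole -0.6 -1.2 -37.1 F 2.2 0.9 -11.0
clock: 18.35
eef_pos: [618.3, 113.2, 143.3]
eef_rot: [3.141, -0.0, 0.185]
wrist_force: [0.4, 0.8, 0.2]
finger_gap: 21.8
finger_force: 45.0
shear xyz rel hole 0.0 -1.9 -40.7 F 0.6 0.8 0.2
```

```bash
python3 -m jog '[[32,[0,0,0],0],[32,[0,0,0],0],[32,[0,0,0],0],[32,[0,0,0],0]]' 45; python3 -m jog '[[36,[0,0,-0.1],0],[36,[0,0,-0.2],0],[36,[0,0,-0.4],0],[36,[0,0,-0.5],0],[36,[0,0,-0.5],0],[36,[0,0,-0.5],0],[36,[0,0,0],0],[36,[0,0,0],0],[36,[0,0,0],0]]'
python3 - <<'E'
from h import *
H=np.array([619.5,103.8,115]);yh=np.array([-.184,.983,0]);E=H+9*yh+[0,0,46]
for n in('wrist','scene','side'):
  save(camera(n),n+'9.png')
  print(n,'exp eye',proj(n,E)[0].round(1),'eye if unseated +15',proj(n,E+[0,0,15])[0].round(1),'tip',proj(n,E-9*yh-[0,0,88])[0].round(1),'top',proj(n,E+[0,0,11.5])[0].round(1),'pin head',proj(n,H-[53*.983,53*.184,0])[0].round(1))
  for q in regions_of(n,'clip')[:5]: print('  clip',round(q['conf'],2),np.round(q['rect']))
  for q in regions_of(n,'pin_slide')[:1]: print('  pin',round(q['conf'],2),np.round(q['rect']))
E
```

```text
clock: 18.75
eef_pos: [618.3, 113.4, 143.4]
eef_rot: [3.142, -0.0, 0.185]
wrist_force: [-0.4, 0.5, -0.3]
finger_gap: 31.9
finger_force: 0.0
clock: 19.65
eef_pos: [617.9, 113.4, 252.3]
eef_rot: [-3.141, 0.002, 0.185]
wrist_force: [-0.7, 0.5, 0.5]
finger_gap: 36.0
finger_force: 0.0
wrist exp eye [328.  242.1] eye if unseated +15 [328.1 247.7] tip [337.3 218.6] top [328.  246.3] pin head [338.  287.1]
  clip 0.96 [324. 239.  34.  35.]
  clip 0.92 [626. 336.  25.  28.]
  pin 0.59 [338. 256.  35.  79.]
scene exp eye [402.1 206.4] eye if unseated +15 [402.8 199.8] tip [395.5 245.4] top [402.6 201.3] pin head [374.6 218.7]
  clip 0.83 [128. 281.  20.  50.]
  clip 0.77 [200. 359.  44.  60.]
  clip 0.49 [401. 224.  14.  43.]
  pin 0.68 [389. 223.  33.  20.]
side exp eye [311.7 169.2] eye if unseated +15 [311.7 163. ] tip [315.  205.3] top [311.7 164.5] pin head [300.7 199.3]
  clip 0.81 [456. 342.  81.  32.]
  clip 0.66 [357. 434.  87.  35.]
  clip 0.43 [309. 175.  13.  20.]
  pin 0.71 [449. 245.  31.  34.]
```

```bash
python3 -c "
from cell import *
print(sign_off())"
```

```text
the job is handed in; nothing more can be done
None
```

I pushed the lever pin home, and the R-clip is through its cross hole with the bow snapped over and the gripper clear. The job is handed in, but its verdict was not shown. Before hand-in, the scene and side cameras put the clip within about 1 to 2 mm of its seat, and the pin head had met the fork at about 23 N.

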